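# Unscrew the perforated cap and empty the parts shaker

## Task

The perforated cap is still on the steel parts shaker that hangs in the tipping stand. Unscrew it (a quarter turn anticlockwise), lift it off and set it down on the bare bench with the holes up, then tip the shaker over by its black handle so that the two nuts left inside pour into the bin fixed to the stand.

Things in the scene. Friction and masses are not known exactly. Their poses are not given: they have to be found in the camera images.
- stand: Fixed grey stand, z up. Origin: on the bench below axle and mouth. Base 8 mm thick, x -63..63, y -109..6 mm; cheeks at x = -43, 43, 142 mm high. Between them the shaker, a steel cup, axle along x at z = 130, mouth (42 mm inside) at z = 195. It tips 2.5 rad towards +y between stops; friction (0.2 N m) holds it where left. The bench is clear on the -y side beyond the base, to y = -250, x -60..60.
- handle (a point): Middle of the tipping handle's black bar, 16 mm thick, 50 mm long, parallel to the stand's x at x = -83 mm, 100 mm from the axle, rigid with the shaker. Starts at stand y = -95, z = 162 (leaning 1.25 rad to -y), goes over the top (y = 0, z = 230) and ends at y = 95, z = 162. The bar turns 2.5 rad with the shaker, so hold it loosely or push it. The nuts slide out in the last third of the swing.
- cap: Knurled aluminium cap, 68 mm across, 25 mm high, 7 mm holes in its top, 70 g. Origin: centre of its lower edge, z up. Starts on the mouth, lower edge at z = 175. Quarter-turn catch: turned 45 to 115 degrees anticlockwise from above (easy; the shaker does not turn along) it lifts straight off, its skirt reaching 20 mm down round the mouth. Locked, it cannot be pulled off or turned clockwise.
- nut_1: Steel M12 nut, 22 mm across, 10 mm thick, origin at its underside; starts inside the shaker. It belongs in the open yellow bin fixed to the stand's +y side: inside x = -47..47 and y = 17..125 mm of the stand, floor at z = 5, walls up to z = 67, the one next to the shaker to 33.
- nut_2: The second nut, the same, above the first in the shaker.
Not all that is in view belongs to the job. Leave any blue look-alike of the cap alone.

How it is judged (in metres and radians):
On the way:
1. the cap is unscrewed and lifted off the shaker (z of cap in the frame of stand above 0.19 m), for 0.05 s.
At the end, for the whole second after the job is handed in: Both nuts lie at rest inside the bin on the stand (less than 35 mm above the bench), and the cap stands at rest flat on the bare bench, holes up (within 10 degrees, its lower edge within 5 mm of the bench top) (height (world z) of cap between -0.01 and 0.005 m and angle between cap's own z axis and vertical below 0.17 rad and linear speed of each of cap, nut_1, nut_2 below 0.02 m/s and x of nut_1 in the frame of stand between -0.05 and 0.05 m and y of nut_1 in the frame of stand between 0.014 and 0.128 m and height (world z) of nut_1 between -0.01 and 0.035 m and x of nut_2 in the frame of stand between -0.05 and 0.05 m and y of nut_2 in the frame of stand between 0.014 and 0.128 m and height (world z) of nut_2 between -0.01 and 0.035 m); the robot touches nothing.
It also fails if it takes over 64 s, if anything falls off the work surface, if the arm or the gripper's body presses on something with over 40 N, if the wrist force passes 120 N, or if a joint passes its speed limit or range.

## Robot

A 6-joint arm with a two-finger parallel gripper is mounted at the origin on a cart in front of the work surface, level with it; the furniture and walls round the work are solid. World frame = base frame: x ahead of the robot, y to its left, z up, the work surface at z = 0. Lengths are in mm, angles in rad, forces in N, time in s.
With the tool pointing down it reaches from about 300 to 775 mm from the base axis. Payload 14.6 kg.
Tool frame: the origin (TCP) lies on the centre line of the jaws, within the pads' length; the fingertips stand 19 mm ahead of it and the grasp point (between the pads) is the TCP (bot.tip_reach is the distance from the TCP to the fingertips, in mm); z points along the fingers, y is the line along which they close (so a half turn about z gives the same grasp; the last joint's range is limited). The gripper opens to 85 mm and grips with 20 to 120 N. Pads are 22 mm wide; open, the fingers measure 114 mm over their backs; the gripper's body (76 mm by 85 mm) begins 54 mm behind the grasp point. The pads swing forward as they close: fully open they stand 13 mm farther back than shut.
Start: joints at [-1.167, 0.3, 1.521, -0, 1.321, -0.067], TCP at [249.472, -490.157, 250.281] pointing down, gripper open.
Joint ranges: [-3.03, 3.03], [-0.79, 2.21], [0.23, 2.52], [-1.04, 4.18], [0, 3.07], [-2.55, 2.55]. Speed limits (rad/s): [2.22, 2.22, 2.57, 3.14, 3.14, 3.14].

## Interface

Orientations are given as a unit quaternion [w, x, y, z].
In Python, from rig import bot gives the robot as it stands. Calls block until the motion is done:
- bot.move_to(position, orientation): joint-space move of the TCP to a pose.
- bot.servo_line(position, attitude=None, speed=150, until_force=None): straight line of the TCP; attitude=None keeps the orientation; speed is the mean speed in mm/s. With until_force (N) it stops when the force on the tool has changed by that much, and returns True; else False.
- bot.move_joints(angles): joint-space move.
- bot.move_gripper(opening, grip_force=None): finger opening in mm; grip_force is the grip in N (None keeps the last); returns when the fingers have stopped.
- bot.dwell(seconds).
- bot.ik(position, orientation): joint angles nearest the present ones, or None.
- bot.read_state(): the state.
- bot.read_camera(name): name is "scene" or "top" or "wrist"; returns a dict with "image" (400x640x3 uint8, blue, green, red), "depth" (400x640 float32, mm along the optical axis (not along the pixel's ray), 0 where there is no reading), "fovy" (degrees; the focal length in pixels is half the picture's height over the tangent of half this angle, whatever the lens; pixels are square), "cx", "cy" (the principal point, pixels), "eye" and "attitude" of the camera in the world; the wrist camera has in their place "mount" (4x4, takes a point from camera to tool coordinates, whose origin is the TCP and whose axes are the flange's). Camera axes: x right, y down, z forward; pixel columns grow to the right and rows downward; lengths in mm; the calibration is good to about 2 mm. The wrist camera is an equidistant fisheye: a pixel r from the principal point sees the ray r / f radians off the axis. A picture is of the moment at which its call begins: read the wrist's pose just before it.
A pose or a line that the arm cannot do raises bot.MotionError and nothing moves.
- bot.finish_job(): hands the job in, once; it reports no verdict.
The state is a dict: "clock": time; "joint_positions": joint angles; "qvel": joint speeds; "effort": joint torques, N m; "ee_pos": TCP position; "tool_rot": TCP orientation; "ft_force": force on the tool from outside, world axes, zero at the start; "moment": the same for the moment, N m; "grip_width": finger opening in mm.
Only numpy, scipy, OpenCV 4.12 (cv2) and the standard library are available. Lean on these libraries where they do the work, as an engineer would, in place of code of your own. Each camera call takes 0.05 s, during which the arm holds its last target. There are 200 camera calls.

## Working session

There is one attempt and no reset: what is moved stays moved. The work goes in short steps, each a Python script; the robot and the scene stay as the last script left them, time stands still between calls to the robot, and variables do not carry over. Pictures are saved under pics/ and viewed, on a budget of 10 in all, crops included, one or two more only if the job needs it, and the job is handed in when it is done.

```bash
mkdir -p pics; ls; python3 - <<'E'
from rig import bot
import cv2,numpy as np,pickle
d={n:bot.read_camera(n) for n in("scene","top")}
pickle.dump(d,open('d.pkl','wb'))
for n in d: print(n,d[n]["fovy"],d[n]["cx"],d[n]["cy"],d[n]["eye"],d[n]["attitude"])
cv2.imwrite('pics/a.png',d["scene"]["image"]);cv2.imwrite('pics/b.png',d["top"]["image"])
print(bot.read_state())
E
```

```text
pics
scene 45.626625707395654 324.57227921479927 200.68517522153192 [ 346.08143275 -491.7830997   767.59703359] [-0.33659835  0.91045006 -0.22739503  0.07793417]
top 44.96411155208912 324.85807725596806 203.6023621196843 [ 3.96343740e+02 -7.82201479e-02  9.39844313e+02] [ 0.07433734 -0.69146207  0.7146005  -0.07550021]
{'clock': 0.1, 'joint_positions': array([-1.16660342e+00,  3.00394210e-01,  1.52151960e+00,  1.04975997e-05,
        1.32072594e+00, -6.65985089e-02]), 'qvel': array([-1.41304252e-04, -7.69356376e-04, -1.08677214e-03, -5.27399635e-05,
       -1.20607481e-03, -4.56415626e-04]), 'effort': array([ 1.25469101e-03, -5.44379389e+01, -3.62369049e+01, -4.87360467e-05,
        3.07603557e-03,  3.72569900e-05]), 'ee_pos': array([ 249.39834283, -489.98450986,  249.78949657]), 'tool_rot': array([-5.16961376e-04,  9.72422298e-01,  2.33226501e-01, -8.29417894e-05]), 'ft_force': array([ 1.10462849, -0.41659673,  0.14481987]), 'moment': array([ 0.00301065, -0.00311388,  0.00512134]), 'grip_width': 85.39442158802864}
```

View pics/a.png

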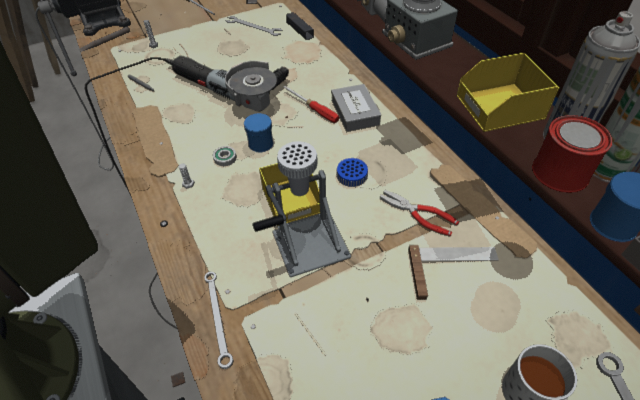

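View pics/b.png

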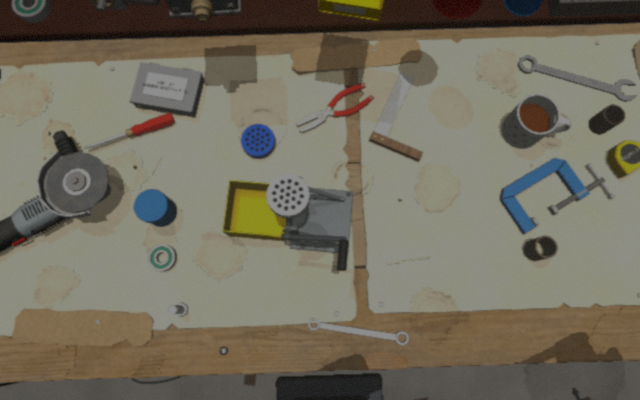

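The scene view shows the perforated cap at (298,158), the handle at (268,223) and the blue look-alike at (352,172). In the top view the cap is at (288,196), the bin at (250,210) and the handle bar at (342,253). Stand +y is roughly world +y, and the handle is on the robot's side.

```bash
cat > h.py <<'E'
import numpy as np,cv2,pickle
from scipy.spatial.transform import Rotation as R
def rot(q): return R.from_quat(np.r_[q[1:],q[0]])
def cloud(c):
    f=200/np.tan(np.radians(c["fovy"]/2)); v,u=np.mgrid[:400,:640]; z=c["depth"]
    p=np.stack([(u-c["cx"])/f*z,(v-c["cy"])/f*z,z],-1)
    w=rot(c["attitude"]).apply(p.reshape(-1,3))+c["eye"]
    w[z.ravel()<=0]=np.nan
    return w.reshape(400,640,3)
E
python3 - <<'E'
from h import *
d=pickle.load(open('d.pkl','rb'))
for n in d:
    w=cloud(d[n]); im=d[n]["image"].astype(int)
    cap0=w[158,298] if n=="scene" else w[196,288]
    print(n,"cap px",cap0, "bench",np.nanmedian(w[...,2]))
    near=np.hypot(w[...,0]-cap0[0],w[...,1]-cap0[1])<60
    m=near&(w[...,2]>190)&(w[...,2]<208)
    (c,r)=cv2.minEnclosingCircle(w[m][:,:2].astype(np.float32)); print("cap",c,r,np.median(w[m][:,2]),m.sum())
    near=np.hypot(w[...,0]-c[0],w[...,1]-c[1])<180
    # black bar
    m=near&(im.max(2)<60)&(w[...,2]>130)&(w[...,2]<185)
    m=cv2.morphologyEx(m.astype(np.uint8),cv2.MORPH_OPEN,np.ones((3,3)))>0
    if m.sum(): print("bar",w[m].mean(0),cv2.minAreaRect(w[m][:,:2].astype(np.float32)),w[m][:,2].max(),m.sum())
    # yellow bin
    y=near&(im[...,0]<90)&(im[...,2]>120)&(im[...,1]>100)
    P=w[y]; P=P[(P[:,2]>-5)&(P[:,2]<80)]
    print("bin",cv2.minAreaRect(P[:,:2].astype(np.float32)),len(P))
    # base z=8
    g=near&(w[...,2]>4)&(w[...,2]<14)&(w[...,1]<c[1]-5)
    g=cv2.morphologyEx(g.astype(np.uint8),cv2.MORPH_OPEN,np.ones((5,5)))>0
    if g.sum(): print("base",cv2.minAreaRect(w[g][:,:2].astype(np.float32)),g.sum())
E
```

```text
scene cap px [570.92266665  44.9444506  199.54247216] bench 3.4819150207161442
cap (573.4820556640625, 53.815826416015625) 35.47309875488281 199.5326345187217 1009
bar [523.05950747   2.85399417 154.15890431] ((527.7068481445312, 13.179481506347656), (173.3167266845703, 52.62582015991211), 37.00151062011719) 171.42749093756117 506
bin ((574.3504638671875, 53.37335968017578), (284.3363342285156, 263.0433654785156), 0.35804152488708496) 800
base ((565.4512329101562, -1.559539794921875), (107.59942626953125, 124.1205062866211), 82.71887969970703) 2223
top cap px [569.39421646  53.39726014 202.19052494] bench 2.0738538080085505
cap (572.8958129882812, 54.845947265625) 34.595611572265625 199.390536758706 1458
bar [484.70014261 -21.92242167 164.70373542] ((512.372802734375, 3.6501083374023438), (129.96266174316406, 43.81116485595703), 43.8133544921875) 178.29796719083095 293
bin ((581.569091796875, 53.48600769042969), (256.569091796875, 265.170166015625), 1.0722278356552124) 2610
base ((565.5668334960938, -2.727214813232422), (102.60914611816406, 121.65553283691406), 84.43700408935547) 1884
```

```bash
python3 - <<'E'
from h import *
from rig import bot
d=pickle.load(open('d.pkl','rb'))
for n in d:
    w=cloud(d[n]); im=d[n]["image"].astype(int)
    m=(np.hypot(w[...,0]-479,w[...,1]+30)<45)&(w[...,2]>158)&(w[...,2]<185)&(im.max(2)<60)
    print(n,"bar",w[m].mean(0),cv2.minAreaRect(w[m][:,:2].astype(np.float32)),m.sum())
    m=(np.hypot(w[...,0]-573,w[...,1]-54)<70)&(w[...,2]>134)&(w[...,2]<147)&(abs(np.hypot(w[...,0]-573,w[...,1]-54)-45)<15)
    P=w[m]; 
    for s in (P[:,0]<573,P[:,0]>=573): print(" cheek",P[s].mean(0) if s.any() else None,s.sum())
    m=(w[...,2]>60)&(w[...,2]<72)&(np.hypot(w[...,0]-580,w[...,1]-125)<95)&(im[...,0]<110)&(im[...,2]>100)&(w[...,1]>70)
    m=cv2.morphologyEx(m.astype(np.uint8),cv2.MORPH_CLOSE,np.ones((3,3)))>0
    print(" rim",cv2.minAreaRect(w[m][:,:2].astype(np.float32)),m.sum())
    g=(np.hypot(w[...,0]-573,w[...,1]-54)<150)&(w[...,2]>4)&(w[...,2]<14)&(w[...,1]<35)
    g=cv2.morphologyEx(g.astype(np.uint8),cv2.MORPH_OPEN,np.ones((5,5)))>0
    P=w[g]
    for s in (np.abs(P[:,1]-k)<4 for k in (-40,-20,0,20)): print("  base y slice",P[s][:,0].min(),P[s][:,0].max())
    print("  base ymin",[ (k,P[abs(P[:,0]-k)<5][:,1].min()) for k in (525,550,575,600)])
psi=-.11
X=R.from_euler('z',psi).apply([1,0,0]);Y=R.from_euler('z',psi).apply([0,1,0])
O=np.array([573,54.3,0])
hand=lambda a:O+X*-88+Y*100*np.sin(a)+np.array([0,0,130+100*np.cos(a)])
def q(Rm): 
    a=R.from_matrix(Rm).as_quat();return np.r_[a[3],a[:3]]
for sg in(1,-1):
  for a in np.linspace(-1.25,1.25,6):
    rad=np.sin(a)*Y+np.array([0,0,np.cos(a)]); tan=np.cos(a)*Y-np.array([0,0,np.sin(a)])
    y=sg*tan; M=np.stack([np.cross(y,X),y,X],1)
    j=bot.ik(hand(a),q(M)); print(sg,a,None if j is None else np.round(j,2))
for psi2 in np.linspace(0,3.14,7):
    M=np.stack([[np.cos(psi2),np.sin(psi2),0],[np.sin(psi2),-np.cos(psi2),0],[0,0,-1]],1)
    j=bot.ik(O+[0,0,195],q(M));print(psi2,None if j is None else np.round(j,2))
E
```

```text
scene bar [479.64309523 -33.40709227 165.96741117] ((481.3876037597656, -31.824857711791992), (53.08915710449219, 24.24936866760254), 12.63099193572998) 273
 cheek [524.63167264  54.25392004 138.94538521] 106
 cheek [613.39252714  42.68677392 139.39717217] 60
 rim ((586.2716064453125, 142.67202758789062), (62.74636459350586, 120.00569915771484), 63.06789016723633) 50
  base y slice 497.96851508393434 623.166113869306
  base y slice 501.12680311624445 625.4039077335087
  base y slice 503.08286393293736 604.7640143593758
  base y slice 507.0078480934252 608.6903055776297
  base ymin [(525, np.float64(-50.71127540865689)), (550, np.float64(-52.81142642443132)), (575, np.float64(-56.33324807686711)), (600, np.float64(-60.03725123792884))]
top bar [480.36501979 -28.55566152 167.07885567] ((481.69268798828125, -28.081989288330078), (52.01356506347656, 27.3266658782959), 13.013249397277832) 280
 cheek [524.04871152  56.79880142 138.80389254] 159
 cheek [615.93919559  35.64024746 140.55780511] 3
 rim ((582.979248046875, 137.56170654296875), (88.23045349121094, 97.43408203125), 82.85930633544
[... 479 characters left out ...]

1 0.25 [0.28 0.23 2.39 3.58 1.09 1.1 ]
1 0.75 [0.41 0.34 2.33 3.71 1.17 0.57]
1 1.25 [0.48 0.5  2.28 3.77 1.27 0.11]
-1 -1.25 [-0.17  0.44  2.46  3.08  1.33 -0.31]
-1 -0.75 [-0.06  0.27  2.47  3.19  1.16 -0.84]
-1 -0.25 [ 0.11  0.19  2.44  3.39  1.07 -1.44]
-1 0.25 [ 0.28  0.23  2.39  3.58  1.09 -2.04]
-1 0.75 None
-1 1.25 None
0.0 [ 0.03  0.41  1.51 -0.    1.22  1.6 ]
0.5233333333333333 [ 0.03  0.41  1.51 -0.    1.22  1.08]
1.0466666666666666 [ 0.03  0.41  1.51 -0.    1.22  0.55]
1.5699999999999998 [ 0.03  0.41  1.51 -0.    1.22  0.03]
2.0933333333333333 [ 0.03  0.41  1.51 -0.    1.22 -0.49]
2.6166666666666667 [ 0.03  0.41  1.51 -0.    1.22 -1.02]
3.14 [ 0.03  0.41  1.51 -0.    1.22 -1.54]
```

```bash
cat >> h.py <<'E'
psi=-.122; O=np.array([573.,54.3,0])
def S(x,y,z): return O+R.from_euler('z',psi).apply([x,y,z])
def down(p):
    a=R.from_matrix(np.stack([[np.cos(p),np.sin(p),0],[np.sin(p),-np.cos(p),0],[0,0,-1]],1)).as_quat();return np.r_[a[3],a[:3]]
E
python3 - <<'E'
from h import *
from rig import bot
s=lambda t:(lambda r:print(t,round(r["clock"],1),r["ee_pos"].round(1),r["ft_force"].round(1),r["moment"].round(2),round(r["grip_width"],1),r["joint_positions"].round(2)))(bot.read_state())
bot.move_to(O+[0,0,275],down(0.87)); s("above")
c=bot.read_camera("wrist"); cv2.imwrite('pics/c.png',c["image"])
print(bot.servo_line(O+[0,0,195.5],speed=80,until_force=15)); s("down")
bot.move_gripper(60,40); s("grip")
j=bot.read_state()["joint_positions"].copy(); j[5]-=1.4
bot.move_joints(j); s("turned")
print(bot.servo_line(O+[0,0,270],speed=60,until_force=35)); s("up")
c=bot.read_camera("wrist"); cv2.imwrite('pics/d.png',c["image"])
E
```

```text
above 2.4 [573.1  53.5 275. ] [0.6 1.  0.4] [0.03 0.05 0.04] 85.5 [ 0.03  0.34  1.41 -0.    1.39  0.73]
False
down 3.6 [573.2  54.3 196.1] [-0.9  0.2 -0.5] [ 0.   -0.02  0.01] 85.4 [0.03 0.4  1.51 0.   1.23 0.73]
grip 3.9 [573.3  54.3 196.4] [-0.6 -1.   4.9] [ 0.02  0.15 -0.02] 66.1 [ 0.03  0.4   1.51 -0.    1.23  0.73]
turned 5.1 [573.3  54.3 196.5] [-0.5  1.2  1.7] [ 0.11  0.12 -0.07] 66.2 [ 0.03  0.4   1.51  0.    1.23 -0.67]
False
up 6.5 [572.9  54.3 269.6] [-0.1  0.  -0.8] [ 0.03 -0.04  0.02] 66.2 [ 0.03  0.34  1.42 -0.    1.38 -0.67]
```

View pics/d.png

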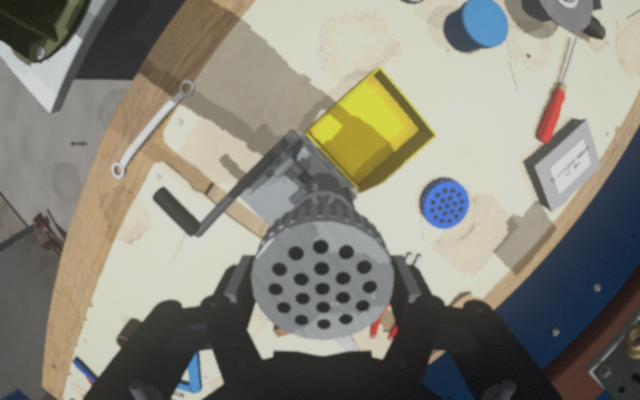

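The cap is in the jaws at about (322,285), holes up. The handle bar at (177,210) is round. Next: set the cap down.

```bash
python3 - <<'E'
from h import *
from rig import bot
s=lambda t:(lambda r:print(t,round(r["clock"],1),r["ee_pos"].round(1),r["ft_force"].round(1),round(r["grip_width"],1),r["joint_positions"].round(2)))(bot.read_state())
P=S(0,-182,0)
bot.servo_line(P+[0,0,270],speed=150); s("over")
bot.servo_line(P+[0,0,40],speed=150); s("40")
print(bot.servo_line(P+[0,0,19],speed=20,until_force=5)); s("set")
bot.move_gripper(85); s("open")
bot.servo_line(P+[0,0,150],speed=120)
# above the handle, jaws along stand y
H=S(-88,-95,162); 
bot.move_to(H+[0,0,110],down(psi+np.pi)); s("hover")
c=bot.read_camera("wrist"); cv2.imwrite('pics/e.png',c["image"])
t=bot.read_camera("top");w=cloud(t);im=t["image"].astype(int)
cv2.imwrite('pics/f.png',cv2.resize(t["image"][120:320,220:460],None,fx=2.5,fy=2.5))
m=(np.hypot(w[...,0]-P[0],w[...,1]-P[1])<50)&(w[...,2]>18)&(w[...,2]<40)
if m.sum(): print("cap",w[m].mean(0),m.sum())
E
```

```text
over 7.9 [ 551.  -125.7  270. ] [-0.5 -0.4  0. ] 66.2 [-0.29  0.32  1.45  0.    1.37 -0.99]
40 9.6 [ 551.2 -126.4   40.8] [-0.2  0.1 -0.6] 66.0 [-0.29  0.59  1.64  0.    0.91 -0.99]
True
set 10.5 [ 550.8 -126.3   21.3] [-0.6  1.2  6.6] 66.3 [-0.29  0.62  1.65  0.    0.87 -0.99]
open 10.8 [ 550.3 -126.2   20.6] [ 0.4 -0.8 -0.2] 84.8 [-0.29  0.62  1.65  0.    0.87 -0.99]
hover 12.8 [474.2 -29.6 271. ] [ 0.  -0.6 -0.4] 85.1 [-0.14  0.12  1.69 -0.    1.33 -1.59]
```

View pics/e.png

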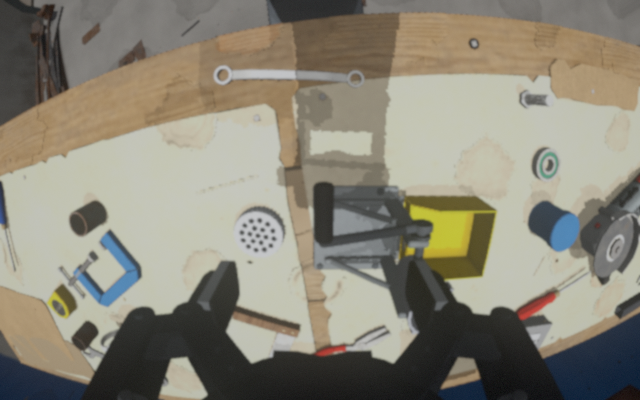

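The cap stands flat on the bench at (259,232), holes up. The bar at (323,213) is centred between the jaws. Next: grip it gently and swing it along its arc.

```bash
python3 - <<'E'
from h import *
from rig import bot
s=lambda t:(lambda r:print(t,round(r["clock"],1),r["ee_pos"].round(1),r["ft_force"].round(1),r["moment"].round(2),round(r["grip_width"],1)))(bot.read_state())
print(bot.servo_line(S(-88,-95,162),speed=100,until_force=10)); s("at")
bot.move_gripper(10,20); s("grip")
A=lambda a:S(-88,100*np.sin(a),130+100*np.cos(a))
for a in np.arange(-1.15,1.26,.1):
    if bot.servo_line(A(a),speed=50,until_force=30): s("FORCE %.2f"%a);break
    s("%.2f"%a)
t=bot.read_camera("scene")
cv2.imwrite('pics/g.png',cv2.resize(t["image"][100:300,200:420],None,fx=3,fy=3))
E
```

```text
False
at 14.1 [474.4 -29.3 162.5] [ 0.1  0.4 -0. ] [0.03 0.06 0.01] 85.0
grip 14.8 [474.2 -28.6 162.1] [-0.2  5.8  1.7] [ 1.01  0.03 -0.06] 15.3
-1.15 15.1 [474.5 -25.4 171.1] [-1.1  2.2  0.1] [ 0.18  0.13 -0.05] 15.3
-1.05 15.4 [475.  -21.3 180.1] [-3.  -3.4  3.3] [-0.71  0.51 -0.03] 15.3
-0.95 15.8 [475.7 -16.5 188.6] [-5.8 -8.   5.8] [-1.47  0.95 -0.03] 15.3
-0.85 16.1 [476.4 -10.8 196.8] [ -8.7 -12.8  11.1] [-2.15  1.48 -0.09] 15.2
-0.75 16.5 [477.2  -4.4 204.5] [-14.2 -17.2  17.9] [-2.94  2.05 -0.12] 15.1
-0.65 16.9 [478.4   3.1 211.6] [-14.  -17.2  23.5] [-3.04  2.19 -0.06] 15.2
-0.55 17.2 [479.9  11.9 217.4] [ -9.3 -11.7  21.9] [-2.    1.36  0.03] 15.2
-0.45 17.6 [481.   21.1 222. ] [-7.3 -7.6 18.7] [-1.32  1.02 -0.01] 15.0
-0.35 17.9 [482.2  30.7 225.4] [-3.9 -4.1 12.9] [-0.68  0.42 -0.01] 15.3
-0.25 18.2 [483.4  40.4 228.1] [-0.9 -2.3  9.4] [-0.5   0.14 -0.05] 15.5
-0.15 18.6 [484.5  50.2 229.7] [ 1.  -1.4  7.1] [-0.41 -0.14 -0.03] 15.2
-0.05 18.9 [485.6  60.1 230.4] [ 4.  -1.7  5.9] [-0.42 -0.52  0.  ] 15.0
0.05 19.3 [486.7  70.  230.2] [ 5.6 -0.1  4.8] [-0.22 -0.83 -0.04] 
[... 162 characters left out ...]
9.2 223.6] [ 5.6 -0.8  0.1] [-0.17 -0.88 -0.09] 14.9
0.45 20.7 [491.  108.6 219.4] [ 6.5 -0.9 -0.8] [-0.16 -0.86 -0.06] 15.4
0.55 21.1 [492.  117.3 214.7] [ 4.9 -0.4 -1.9] [-0.21 -0.73 -0.04] 15.1
0.65 21.4 [492.9 125.4 209.1] [ 3.8 -1.1 -2.2] [-0.22 -0.6   0.01] 15.0
0.75 21.8 [493.9 133.  202.8] [ 2.8 -0.5 -2.8] [-0.15 -0.38 -0.06] 15.1
0.85 22.1 [494.8 139.8 195.7] [ 2.6 -0.  -1.7] [-0.33 -0.32 -0.06] 15.0
0.95 22.4 [495.6 145.9 187.8] [ 2.7 -1.8 -3.2] [-0.31 -0.43 -0.06] 15.0
1.05 22.8 [496.3 151.2 179.5] [ 2.6 -1.6 -1. ] [-0.4  -0.44 -0.02] 15.1
1.15 23.1 [496.8 155.8 170.5] [ 4.5 -0.5 -2.4] [-0.24 -0.59 -0.01] 14.9
1.25 23.5 [497.3 159.3 161. ] [ 4.  -1.1 -1.4] [-0.35 -0.67 -0.03] 15.1
```

View pics/g.png

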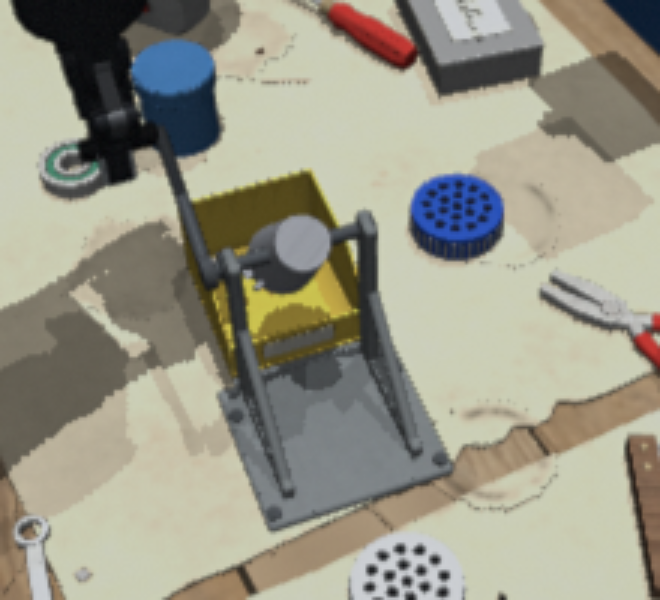

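The shaker is fully tipped, mouth towards the bin. Light specks at (255,280) may be a nut. Next: release, retreat and look into the bin.

```bash
python3 - <<'E'
from h import *
from rig import bot
bot.move_gripper(50)
bot.servo_line(S(-88,96,300),speed=150)
bot.move_to(S(-130,150,300),down(psi+np.pi))
bot.dwell(.5)
c=bot.read_camera("wrist"); t=bot.read_camera("top")
a=cv2.resize(t["image"][150:270,200:420],(780,425))
print(bot.read_state()["clock"])
b=cv2.resize(c["image"][150:350,220:520],None,fx=2,fy=2)
cv2.imwrite('pics/i.png',cv2.resize(np.vstack([a,cv2.resize(c["image"],(780,487))]),(512,598)))
w=cloud(t);P=S(0,-182,0)
m=(np.hypot(w[...,0]-P[0],w[...,1]-P[1])<50)&(w[...,2]>15)&(w[...,2]<40)
print("cap",w[m].mean(0),w[m][:,2].std(),m.sum())
E
```

```text
26.025
cap [ 549.82659871 -125.22187429   24.0576091 ] 1.9773925672593533 997
```

View pics/i.png

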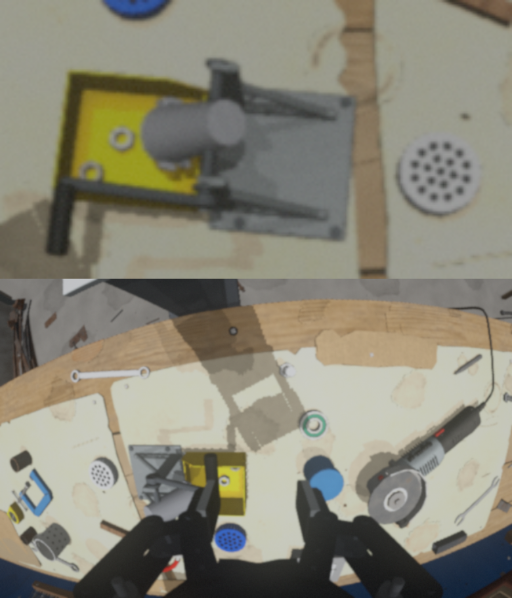

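Both nuts are visible in the bin at (120,138) and (91,172) of the top crop. The cap is flat at (440,172) with its top at z ≈ 24 mm, and the gripper is clear.

```bash
python3 -c "
from rig import bot
bot.finish_job();print(bot.read_state()['clock'])"
```

```text
the job is handed in; nothing more can be done
the job is handed in; nothing more can be done
```

The job is done and handed in at about 26 s of the 64 s allowed; no verdict was reported. I turned the cap 80° anticlockwise, lifted it off with its lower edge about 248 mm above the bench, and set it down on the bare bench, holes up. I then gripped the black bar lightly and swung it through its full 2.5 rad over the bin, let go and backed away.

- **Nuts:** the last pictures show both in the yellow bin. I checked them by eye only and did not measure their heights.
- **Cap:** it stands flat at world (550, -125) mm. Its top reads about 24 mm above the bench, against the 25 mm expected.
- **Gripper:** it ended clear of everything, at about z = 300 mm.
- **Forces:** one thing was less smooth than planned. In the first third of the swing the wrist force rose to about 32 N, probably because my arc was a millimetre or two off. That is well below the 120 N limit, and it fell to 10 N or less for the rest of the swing.

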